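Pop-top canister of conkers into the funnel jar

TASK

Open the low rectangular canister: press the button in its lid until it lets go and springs up, then lift the lid off by the button and lay it flat on the table, button up. Tip all six conkers through the funnel into the jar, and stand the empty canister upright on the table again. Leave the jar standing with the funnel in its neck, and do not disturb the tall canister, the cup, the wire spool or the secateurs.

Things in the scene. Friction and masses are not known exactly. Their poses are not given: they have to be found in the camera images.
- canister: low clear plastic canister, open-topped box under its lid: 96 (x) x 62 (y) x 100 mm high, walls 2.5 mm, floor 3 mm, 0.15 to 0.3 kg. Origin: centre of its underside; z up out of the mouth. Any yaw; shut at the start, six conkers inside. Inside each 96 mm wall, at mid-length, 95 to 98 mm up, a ledge 30 mm long juts 2.8 mm in, which the lid's latch grips
- lid: the canister's white lid, 0.13 to 0.2 kg: flange 100 (x) x 66 (y) x 10 mm on the canister's rim, plug 87 x 55 x 14 mm below it, loose in the mouth by 1 to 2 mm. Origin: centre of the plug's underside, 24 mm below the flange's flat top, 86 mm above the canister's origin when shut; axes as the canister's. Laid on the table button up it rests on the plug, origin at table height
- button (a joint): the lid's push button, up positive, m. 0: in, latched (at start), 3 mm above the flange; lid locked to canister. Pressed about 3 mm further (stop -0.004; moves at 4 N, unlatches near 5 N) and let go, it springs to 0.015 and stays: lid unlocked, button is its handle, an upright cylinder 44 mm across, 18 mm above the flange. Pressed again it springs back up
- button_top (a point): centre of the button's flat top, on the lid's axis; moves with the button. 44 mm across; at the start 113 mm above the table, popped up 128 mm
- jar: the clear glass jar: body 84 mm across, shoulder narrowing to a neck 70 mm across (63 mm clear inside), 105 mm high, 0.3 to 0.43 kg. Origin: centre of its underside, z up. Stands upright with the funnel in its neck
- funnel: steel canning funnel standing loose in the jar's neck: rim 124 mm across, cone 45 mm deep, straight spout 53 mm clear inside; its collar rests on the jar's neck. Origin: centre of the spout's lower end; collar 25 mm above it, rim 70 mm above it, so the rim is 150 mm above the table; z up. 0.11 kg
- tall_canister: bystander: tall round clear canister with the same kind of push-button lid and cinnamon sticks inside: 91 mm across, 179 mm high. Origin: centre of its underside. Leave it shut and alone
- paper_cup: bystander: empty paper cup, 80 mm across at the rim, 92 mm high. Origin: centre of its underside
- wire_spool: bystander: standing spool of green wire with wooden ends, 67 mm across, 72 mm high. Origin: centre of its underside
- secateurs: bystander: black-handled secateurs lying flat, 210 x 70 x 18 mm, long side along their x. Origin: under their middle, at table height
- conker0: one of six alike conkers (round brown nuts), 24 mm across, about 10 g, rolling freely. Origin: its centre
- conker1: one of six alike conkers (round brown nuts), 24 mm across, about 10 g, rolling freely. Origin: its centre
- conker2: one of six alike conkers (round brown nuts), 24 mm across, about 10 g, rolling freely. Origin: its centre
- conker3: one of six alike conkers (round brown nuts), 24 mm across, about 10 g, rolling freely. Origin: its centre
- conker4: one of six alike conkers (round brown nuts), 24 mm across, about 10 g, rolling freely. Origin: its centre
- conker5: one of six alike conkers (round brown nuts), 24 mm across, about 10 g, rolling freely. Origin: its centre
Not all that is in view belongs to the job. Leave any pink look-alike of the canister alone. What is shaped like the lid but yellow is not meant.

How it is judged:
By the outcome, as a careful person would: the job done as asked, in the order asked, and still so for the second after the job is handed in, with the robot touching nothing.
It also fails if it takes over 72 s, if anything falls off the work surface, if the arm or the gripper's body presses on something with over 40 N, if the wrist force passes 120 N, or if a joint passes its speed limit or range.

ROBOT

A 6-joint arm with a two-finger parallel gripper is mounted at the origin on the work surface. World frame = base frame: x ahead of the robot, y to its left, z up, the work surface at z = 0. Lengths are in mm, angles in rad, forces in N, time in s.
With the tool pointing down it reaches from about 325 to 925 mm from the base axis. Payload 3.1 kg.
Tool frame: the origin (TCP) lies on the centre line of the jaws, within the pads' length; the fingertips stand 22 mm ahead of it and the grasp point (between the pads) lies 3 mm ahead of it; z points along the fingers, y is the line along which they close (so a half turn about z gives the same grasp; the last joint's range is limited). The gripper opens to 85 mm and grips with 20 to 120 N. Pads are 22 mm wide; open, the fingers measure 114 mm over their backs; the gripper's body (76 mm by 85 mm) begins 54 mm behind the grasp point. The pads swing forward as they close: fully open they stand 13 mm farther back than shut.
Start: joints at [-1.271, 0.217, 1.613, -0, 1.311, -0.112], TCP at [250.184, -572.754, 253.3] pointing down, gripper open.
Joint ranges: [-2.75, 2.75], [-0.78, 2.1], [0.31, 2.55], [-1.13, 4.27], [0.13, 2.63], [-2.58, 2.58]. Speed limits (rad/s): [2.79, 2.79, 3.14, 3.14, 3.14, 3.14].

INTERFACE

Orientations are given as a unit quaternion [w, x, y, z].
In Python, from rig import status, camera, r gives the robot as it stands.
- The arm moves only by the tool jog_arm, never from a script. Its argument "steps" is a list of rows, each a list of 7 numbers: the shift along the tool's x, y, z in cm, then the turn, a rotation vector about the tool's x, y, z in degrees, then the closure, from -1 (fully open) to 1 (shut). A call has exactly 10 rows; each row is the pose to reach, as a shift and turn from the pose commanded when the call began, along the tool's axes at that moment; what a row does not reach only later rows make up. A row lasts 1/10 s, in which the tool goes at most 50 mm and 8.59 degrees, less where a joint would pass 70% of its speed; a pose out of reach is approached as far as the arm can. A call with a gripper value outside its range is refused whole. The fingers move at their own pace and stop on an object; "squeeze" is the grip in N (left out, the last holds). Time passes only in rows, so rows that repeat a pose let the fingers close, or fill a call up. It gives the time, the measured TCP pose, the force, the opening and the grip force at its end, in the units of the state.
- status.state(): the state, without advancing time (a new reading comes with each control period).
- camera(name): name is "scene" or "top" or "wrist"; returns a dict with "img" (420x560x3 uint8, red, green, blue), "depth" (420x560 float32, mm along the optical axis (not along the pixel's ray), 0 where there is no reading), "fovy" (degrees; the focal length in pixels is half the picture's height over the tangent of half this angle, whatever the lens; pixels are square), "cx", "cy" (the principal point, pixels), "extrinsics" (4x4, takes a point from camera to world coordinates). Camera axes: x right, y down, z forward; pixel columns grow to the right and rows downward; lengths in mm; the calibration is good to about 2 mm. A picture is of the moment at which its call begins.
- r.hand_in(): hands the job in; it is judged then, once.
The state is a dict: "t": time; "joint_pos": joint angles; "joint_velocities": joint speeds; "joint_torque": joint torques, N m; "tool_pos": TCP position; "tool_rot": TCP orientation; "contact_force": force on the tool from outside, world axes, zero at the start; "moment": the same for the moment, N m; "width": finger opening in mm; "finger_force": force on a finger pad.
Only numpy, scipy, OpenCV 4.12 (cv2) and the standard library are available. Lean on these libraries where they do the work, as an engineer would, in place of code of your own. Each camera call takes 0.05 s, during which the arm holds its last target. There are 200 camera calls.

## Working session

There is one attempt and no reset: what is moved stays moved. The work goes in short steps, Python scripts to look and compute and a tool call to move; the robot and the scene stay as the last step left them, time stands still between calls to the robot, and variables do not carry over. Pictures are saved under pics/ and viewed, at most 13 in all, crops included, and the job is handed in when it is done.

Besides the shell and the picture viewer there is one more tool, called after "Emit:" in YAML: its name, and indented under it one key for each argument. jog_arm: Moves the arm, as the interface text tells. Its arguments: {"type":"object","properties":{"steps":{"type":"array","items":{"type":"array","items":{"type":"number"}}},"squeeze":{"type":"number"}},"required":["steps"]}

```bash
mkdir -p pics; ls; cat > h.py <<'E'
import numpy as np,cv2
from rig import status,camera,r
from scipy.spatial.transform import Rotation as R
def save(n,c): cv2.imwrite('pics/'+n+'.png',c['img'][:,:,::-1])
def K(c):
    f=c['img'].shape[0]/2/np.tan(np.radians(c['fovy'])/2); return f
def ray(c,u,v,z):
    f=K(c);E=np.array(c['extrinsics']);d=E[:3,:3]@np.array([(u-c['cx'])/f,(v-c['cy'])/f,1]);o=E[:3,3]
    return o+d*(z-o[2])/d[2]
def cloud(c):
    f=K(c);E=np.array(c['extrinsics']);D=c['depth'];v,u=np.indices(D.shape)
    P=np.stack([(u-c['cx'])/f*D,(v-c['cy'])/f*D,D],-1)@E[:3,:3].T+E[:3,3]
    P[D==0]=np.nan
    return P
def rotq(q): return R.from_quat([q[1],q[2],q[3],q[0]])
E
python3 - <<'E'
from h import *
for n in ('top','scene'):
    c=camera(n); save(n+'0',c); np.save(n+'0.npy',c,allow_pickle=True); print(n,c['fovy'],c['cx'],c['cy'],np.round(c['extrinsics'],3).tolist())
s=status.state(); print(s)
E
```

```text
pics
top 45.378442568797716 281.1564653889624 208.92345638850367 [[0.016, -0.992, 0.122, 429.489], [-1.0, -0.014, 0.021, -55.107], [-0.019, -0.123, -0.992, 1259.988], [0.0, 0.0, 0.0, 1.0]]
scene 54.90199261199151 282.336768098541 209.42132663754614 [[-0.851, 0.377, -0.366, 880.838], [0.525, 0.584, -0.619, 513.09], [-0.019, -0.719, -0.695, 733.166], [0.0, 0.0, 0.0, 1.0]]
{'t': 0.1, 'joint_pos': array([-1.27118972e+00,  2.17699675e-01,  1.61481005e+00, -2.68764311e-05,
        1.31130943e+00, -1.12189826e-01]), 'joint_velocities': array([ 1.96069754e-03, -1.50924135e-03, -3.15322322e-03, -5.31038842e-04,
        1.41551776e-05,  1.04759931e-03]), 'joint_torque': array([ 5.58901702e-04, -3.98074865e+01, -3.04968667e+01, -7.89882847e-05,
        4.18776559e-03, -9.07475311e-06]), 'tool_pos': array([ 249.97003851, -572.06541095,  252.06680506]), 'tool_rot': array([-1.10715025e-03,  9.78876428e-01,  2.04449748e-01, -1.17095721e-04]), 'contact_force': array([-0.76615703, -1.16617869, -0.18935089]), 'moment': array([-0.01402837, -0.05977621,  0.05368869]), 'finger_force': 0.0, 'width': 85.09965964670423}
```

View pics/top0.png

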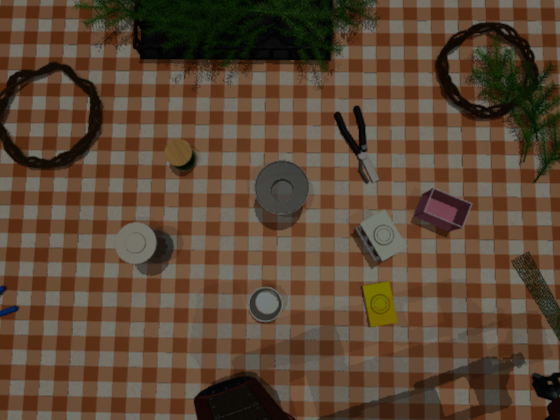

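View pics/scene0.png

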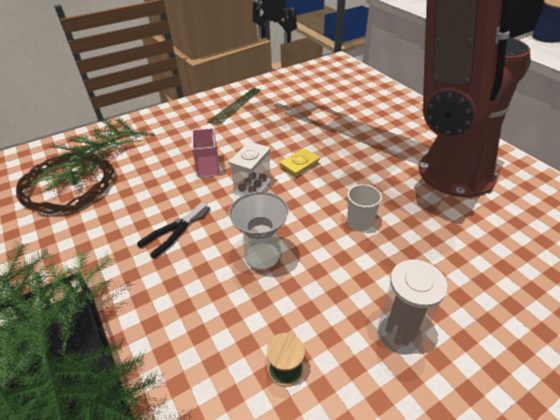

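The top view shows the white-lidded canister near (380,236), the pink look-alike at (442,210), the yellow lid at (380,303), funnel and jar at (282,188), secateurs at (360,145), and the cup at (266,304). The scene view agrees.

```bash
python3 - <<'E'
from h import *
c=np.load('top0.npy',allow_pickle=True).item(); P=cloud(c); img=c['img'].astype(int)
def blob(u0,u1,v0,v1,zl,zh,name,z):
    m=np.zeros(P.shape[:2],np.uint8); m[v0:v1,u0:u1]=((P[v0:v1,u0:u1,2]>zl)&(P[v0:v1,u0:u1,2]<zh))
    p=P[m>0]; rect=cv2.minAreaRect(p[:,:2].astype(np.float32))
    print(name,len(p),'rect',np.round(rect[0],1),np.round(rect[1],1),round(rect[2],1),'medz',np.median(p[:,2]).round(1),'circ',cv2.minEnclosingCircle(p[:,:2].astype(np.float32)))
blob(345,412,200,270,95,125,'lid',0)
# colour lid top
m=np.zeros(P.shape[:2],np.uint8); s=img[200:270,345:412]
m[200:270,345:412]=(P[200:270,345:412,2]>100)
blob(345,412,200,270,111,120,'button',0)
blob(250,315,155,220,135,165,'rim',0)
blob(410,475,180,240,30,150,'pink',0)
blob(355,402,275,330,8,60,'yellow',0)
blob(240,290,280,325,60,150,'cup',0)
blob(330,382,100,190,7,50,'sec',0)
blob(110,165,215,270,150,250,'tall',0)
blob(160,200,130,170,40,150,'spool',0)
E
```

```text
lid 1295 rect [ 516.2 -265.6] [100.1  67.2] 30.8 medz 111.2 circ ((515.7587890625, -265.78570556640625), 59.305301666259766)
button 679 rect [ 516.1 -265.2] [99.4 66. ] 31.2 medz 112.8 circ ((515.4307250976562, -263.9661865234375), 57.81156921386719)
rim 765 rect [617.5 -32.9] [121.3 121.2] 0.8 medz 141.8 circ ((617.8399047851562, -32.437347412109375), 61.77930450439453)
pink 985 rect [ 582.8 -416.3] [98.  63.9] 67.5 medz 74.6 circ ((582.9061279296875, -416.59381103515625), 57.48869323730469)
yellow 1181 rect [ 357.7 -268. ] [109.4  80.1] 17.4 medz 25.2 circ ((356.2039489746094, -262.67877197265625), 64.55748748779297)
cup 289 rect [354.8   1.6] [77.6 77.3] 45.9 medz 88.2 circ ((354.7113342285156, 2.217205286026001), 39.87834167480469)
sec 999 rect [ 758.4 -213.2] [125.9 212.5] 88.4 medz 14.9 circ ((757.7311401367188, -224.09234619140625), 107.4877700805664)
tall 1436 rect [485.8 282.5] [89.3 91.1] 1.6 medz 176.3 circ ((486.3778991699219, 281.96337890625), 46.27177810668945)
spool 597 rect [712.3 221.8] [64.8 65.8] 6.7 medz 72.1 circ ((712.3564453125, 222.87600708007812), 34.31015396118164)
```

```bash
cat >> h.py <<'E'
import json,os
def log(s):
    open('log.jsonl','a').write(json.dumps(dict(q=list(map(float,s['joint_pos'])),p=list(map(float,s['tool_pos'])),o=list(map(float,s['tool_rot']))))+'\n')
def rot(zdir,ydir):
    z=np.array(zdir,float);z/=np.linalg.norm(z);y=np.array(ydir,float);y-=z*(y@z);y/=np.linalg.norm(y)
    return R.from_matrix(np.stack([np.cross(y,z),y,z],1))
def down(yaw): # yaw deg of tool y
    a=np.radians(yaw);return rot([0,0,-1],[np.cos(a),np.sin(a),0])
def plan(p,Rt,show=True):
    s=status.state();log(s);Rc=rotq(s['tool_rot'])
    d=Rc.inv().apply(np.array(p)-s['tool_pos'])/10;w=(Rc.inv()*Rt).as_rotvec(degrees=True)
    print('t',round(s['t'],2),'pos',np.round(s['tool_pos'],1),'q',np.round(s['joint_pos'],2),'F',np.round(s['contact_force'],1),'w',round(s['width'],1),'ff',round(s['finger_force'],1))
    print('shift cm',np.round(d,2),'turn',np.round(w,1));return d,w
E
python3 - <<'E'
from h import *
plan([516,-265.5,150],down(-59))
E
```

```text
t 0.1 pos [ 250.  -572.1  252.1] q [-1.27  0.22  1.61 -0.    1.31 -0.11] F [-0.8 -1.2 -0.2] w 85.1 ff 0.0
shift cm [ 36.65 -17.42  10.25] turn [-0.1 -0.  -7.4]
```

Emit:
jog_arm:
  steps:
    - [2, -1, 0.5, 0, 0, 0, 1]
    - [6, -3, 1.5, 0, 0, -1, 1]
    - [10, -5, 3, 0, 0, -2, 1]
    - [14, -7, 4, 0, 0, -3, 1]
    - [18, -9, 5, 0, 0, -4, 1]
    - [22.5, -11, 6.5, 0, 0, -5, 1]
    - [27, -13, 8, 0, 0, -6, 1]
    - [31, -15, 9, 0, 0, -7, 1]
    - [34.5, -16.6, 10, 0, 0, -7.4, 1]
    - [36.65, -17.4, 10.2, 0, 0, -7.4, 1]
  squeeze: 30

```text
t: 1.1
tool_pos: [516.6, -263.0, 149.0]
tool_rot: [-0.002, 0.963, 0.268, -0.001]
contact_force: [0.2, -0.8, -0.5]
width: 0.1
finger_force: 0.0
```

```bash
python3 - <<'E'
from h import *
plan([516,-265.5,136],down(-59))
E
```

```text
t 1.1 pos [ 516.6 -263.   149. ] q [-0.59  0.23  1.8   0.    1.11  0.43] F [ 0.2 -0.8 -0.5] w 0.1 ff 0.0
shift cm [-0.18  0.19  1.3 ] turn [-0.2  0.1  0.1]
```

Emit:
jog_arm:
  steps:
    - [-0.1, 0.1, 0.6, 0, 0, 0, 1]
    - [-0.1, 0.1, 1.0, 0, 0, 0, 1]
    - [-0.1, 0.1, 1.2, 0, 0, 0, 1]
    - [-0.1, 0.1, 1.35, 0, 0, 0, 1]
    - [-0.1, 0.1, 1.5, 0, 0, 0, 1]
    - [-0.1, 0.1, 1.6, 0, 0, 0, 1]
    - [-0.1, 0.1, 1.7, 0, 0, 0, 1]
    - [-0.1, 0.1, 1.75, 0, 0, 0, 1]
    - [-0.1, 0.1, 1.8, 0, 0, 0, 1]
    - [-0.1, 0.1, 1.8, 0, 0, 0, 1]

```text
t: 2.1
tool_pos: [515.9, -268.6, 134.0]
tool_rot: [0.001, 0.964, 0.267, -0.0]
contact_force: [-3.7, -2.1, 5.2]
width: -0.2
finger_force: 2.6
```

Emit:
jog_arm:
  steps:
    - [0, 0, 0.1, 0, 0, 0, 1]
    - [0, 0, 0.2, 0, 0, 0, 1]
    - [0, 0, 0.25, 0, 0, 0, 1]
    - [0, 0, 0.3, 0, 0, 0, 1]
    - [0, 0, 0.3, 0, 0, 0, 1]
    - [0, 0, 0, 0, 0, 0, 1]
    - [0, 0, -0.5, 0, 0, 0, 1]
    - [0, 0, -1.5, 0, 0, 0, 1]
    - [0, 0, -3, 0, 0, 0, 0]
    - [0, 0, -5, 0, 0, 0, -1]

```text
t: 3.1
tool_pos: [515.6, -266.8, 183.2]
tool_rot: [-0.001, 0.964, 0.267, -0.0]
contact_force: [-0.6, 0.0, 0.7]
width: 28.4
finger_force: 0.0
```

```bash
python3 - <<'E'
from h import *
plan([516,-265.5,136],down(-59))
c=camera('top');P=cloud(c)
p=P[190:280,340:420].reshape(-1,3)
m=(np.hypot(p[:,0]-516,p[:,1]+265)<18)
q=p[m];print(np.percentile(q[:,2],[5,25,50,75]))
c=camera('wrist');save('w1',c)
E
```

```text
t 3.1 pos [ 515.6 -266.8  183.2] q [-0.6   0.19  1.78  0.    1.17  0.43] F [-0.6  0.   0.7] w 28.4 ff 0.0
shift cm [ 0.1  -0.08  4.72] turn [-0.2 -0.  -0. ]
[500.41999272 500.8118063  501.4442394  502.29348865]
```

View pics/w1.png

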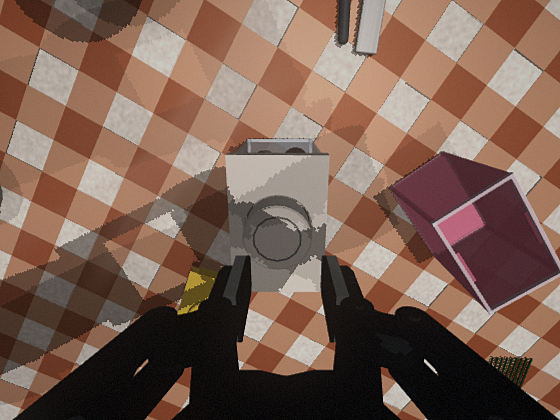

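The wrist view shows the lid squarely aligned between the fingers and the button around (277,235). I'll check from depth whether it has popped up.

```bash
python3 - <<'E'
from h import *
c=camera('wrist');P=cloud(c)
for u,v in [(277,240),(260,230),(240,170),(315,170),(240,270)]: print(u,v,np.round(P[v,u],1))
p=P.reshape(-1,3);b=p[(p[:,2]>122)&(p[:,2]<135)&(np.hypot(p[:,0]-516,p[:,1]+265)<40)]
print(len(b),cv2.minEnclosingCircle(b[:,:2].astype(np.float32)) if len(b) else '')
b=p[(p[:,2]>106)&(p[:,2]<114)&(np.hypot(p[:,0]-516,p[:,1]+265)<70)];print(cv2.minAreaRect(b[:,:2].astype(np.float32)))
plan([516,-265.5,136],down(-59))
E
```

```text
277 240 [ 515.5 -264.5  128. ]
260 230 [ 515.4 -252.3  126.7]
240 170 [ 537.9 -223.4  109.2]
315 170 [ 562.4 -264.8  108. ]
240 270 [ 512.  -247.3  174.9]
3613 ((515.1436767578125, -263.89654541015625), 22.39722442626953)
((514.8278198242188, -263.8517761230469), (100.77505493164062, 66.18978881835938), 30.701642990112305)
t 3.25 pos [ 517.5 -268.3  185.5] q [-0.6   0.19  1.78  0.    1.17  0.43] F [-0.3  0.1 -0.1] w 50.9 ff 0.0
shift cm [-0.   -0.33  4.94] turn [ 0.2 -0.2  0. ]
```

Emit:
jog_arm:
  steps:
    - [0, -0.1, 0.5, 0, 0, 0, -1]
    - [0, -0.2, 1.5, 0, 0, 0, -1]
    - [0, -0.2, 3, 0, 0, 0, -1]
    - [0, -0.2, 4.2, 0, 0, 0, -1]
    - [0, -0.2, 4.8, 0, 0, 0, -1]
    - [0, -0.2, 5.1, 0, 0, 0, 0]
    - [0, -0.2, 5.2, 0, 0, 0, 1]
    - [0, -0.2, 5.2, 0, 0, 0, 1]
    - [0, -0.2, 5.2, 0, 0, 0, 1]
    - [0, -0.2, 5.2, 0, 0, 0, 1]
  squeeze: 50

```text
t: 4.25
tool_pos: [515.2, -266.3, 131.9]
tool_rot: [0.0, 0.964, 0.267, 0.0]
contact_force: [-0.8, 1.6, 1.0]
width: 41.3
finger_force: 50.6
```

```bash
python3 - <<'E'
from h import *
plan([425,-400,160],down(-59))
E
```

```text
t 4.25 pos [ 515.2 -266.3  131.9] q [-0.6   0.25  1.81  0.    1.07  0.43] F [-0.8  1.6  1. ] w 41.3 ff 50.6
shift cm [-14.62   6.82  -2.81] turn [ 0. -0. -0.]
```

Emit:
jog_arm:
  steps:
    - [0, 0, -0.3, 0, 0, 0, 1]
    - [0, 0, -1, 0, 0, 0, 1]
    - [0, 0, -2, 0, 0, 0, 1]
    - [0, 0, -3, 0, 0, 0, 1]
    - [0, 0, -3.8, 0, 0, 0, 1]
    - [-1, 0.5, -4.3, 0, 0, 0, 1]
    - [-3, 1.4, -4.5, 0, 0, 0, 1]
    - [-5.5, 2.6, -4.5, 0, 0, 0, 1]
    - [-8.5, 4, -4.5, 0, 0, 0, 1]
    - [-11.5, 5.4, -4.5, 0, 0, 0, 1]

```text
t: 5.25
tool_pos: [443.2, -373.2, 176.8]
tool_rot: [0.0, 0.964, 0.267, -0.0]
contact_force: [-0.2, 0.7, -2.0]
width: 41.0
finger_force: 51.8
```

```bash
python3 - <<'E'
from h import *
plan([425,-400,52],down(-59))
c=camera('wrist');save('w2',c)
E
```

```text
t 5.25 pos [ 443.2 -373.2  176.8] q [-0.82  0.2   1.79 -0.    1.16  0.21] F [-0.2  0.7 -2. ] w 41.0 ff 51.8
shift cm [-2.93  1.35 12.48] turn [0. 0. 0.]
```

View pics/w2.png

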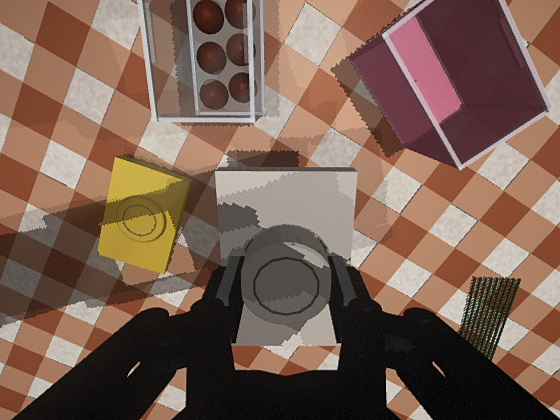

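The lid is held flat in the jaws with all six conkers visible in the open canister (near (220,55)), and the yellow lid is clear to the left at (145,215).

Emit:
jog_arm:
  steps:
    - [-1.5, 0.7, 1, 0, 0, 0, 1]
    - [-2.5, 1.2, 3, 0, 0, 0, 1]
    - [-2.9, 1.35, 5.5, 0, 0, 0, 1]
    - [-2.9, 1.35, 8, 0, 0, 0, 1]
    - [-2.9, 1.35, 10, 0, 0, 0, 1]
    - [-2.9, 1.35, 11.5, 0, 0, 0, 1]
    - [-2.9, 1.35, 12.3, 0, 0, 0, 1]
    - [-2.9, 1.35, 12.7, 0, 0, 0, 1]
    - [-2.9, 1.35, 12.9, 0, 0, 0, 1]
    - [-2.9, 1.35, 13.0, 0, 0, 0, 1]

```text
t: 6.3
tool_pos: [427.0, -398.9, 47.1]
tool_rot: [0.001, 0.964, 0.267, 0.0]
contact_force: [0.3, -0.6, -1.2]
width: 41.0
finger_force: 51.8
```

Emit:
jog_arm:
  steps:
    - [0, 0, 0.1, 0, 0, 0, 1]
    - [0, 0, 0.1, 0, 0, 0, 1]
    - [0, 0, 0.1, 0, 0, 0, -1]
    - [0, 0, 0.1, 0, 0, 0, -1]
    - [0, 0, 0.1, 0, 0, 0, -1]
    - [0, 0, 0, 0, 0, 0, -1]
    - [0, 0, -2, 0, 0, 0, -1]
    - [0, 0, -5, 0, 0, 0, -1]
    - [0, 0, -9, 0, 0, 0, -1]
    - [0, 0, -13, 0, 0, 0, -1]

```text
t: 7.3
tool_pos: [425.9, -397.7, 177.0]
tool_rot: [-0.001, 0.964, 0.267, -0.0]
contact_force: [1.8, -0.4, 0.6]
width: 85.5
finger_force: 0.0
```

```bash
python3 - <<'E'
from h import *
c=camera('top');P=cloud(c)
p=P.reshape(-1,3)
b=p[(p[:,2]>15)&(p[:,2]<60)&(np.hypot(p[:,0]-425,p[:,1]+400)<70)]
print('lid',np.percentile(b[:,2],[5,50,95]),cv2.minAreaRect(b[:,:2].astype(np.float32)))
b=p[(p[:,2]>85)&(p[:,2]<115)&(np.hypot(p[:,0]-515,p[:,1]+264)<70)]
print('can',len(b),cv2.minAreaRect(b[:,:2].astype(np.float32)))
plan([490,-280,180],down(-59))
L=[json.loads(l) for l in open('log.jsonl')]
for l in L: print(np.round(l['q'],4),np.round(l['p'],1),np.round(l['o'],3))
E
```

```text
lid [20.47970669 25.91289196 45.06293535] ((435.3421630859375, -396.4975891113281), (87.21684265136719, 68.13088989257812), 30.0474853515625)
can 291 ((519.6627197265625, -271.897705078125), (96.51969909667969, 64.14846801757812), 30.841169357299805)
t 7.35 pos [ 429.3 -401.6  185.9] q [-0.87  0.2   1.77 -0.    1.16  0.16] F [ 2.5 -1.3  3.2] w 85.6 ff 0.0
shift cm [11.46 -7.31  0.52] turn [ 0.7 -0.1  0. ]
[-1.2712  0.2177  1.6148 -0.      1.3113 -0.1122] [ 250.  -572.1  252.1] [-0.001  0.979  0.204 -0.   ]
[-5.9230e-01  2.3460e-01  1.8012e+00  8.0000e-04  1.1100e+00  4.3450e-01] [ 516.6 -263.   149. ] [-0.002  0.963  0.268 -0.001]
[-5.9900e-01  1.9430e-01  1.7784e+00  1.6000e-03  1.1715e+00  4.3020e-01] [ 515.6 -266.8  183.2] [-0.001  0.964  0.267 -0.   ]
[-5.9910e-01  1.9260e-01  1.7758e+00  1.0000e-03  1.1689e+00  4.3020e-01] [ 517.5 -268.3  185.5] [0.001 0.964 0.267 0.002]
[-5.9810e-01  2.5480e-01  1.8128e+00  2.0000e-04  1.0736e+00  4.3170e-01] [ 515.2 -266.3  131.9] [0.    0.964 0.267 0.   ]
[-8.2080e-01  1.9760e-01  1.7876e+00 -6.0000e-04  1.1557e+00  2.0880e-01] [ 443.2 -373.2  176.8] [ 0.     0.964  0.267 -0.   ]
[-0.8714  0.1978  1.7689 -0.      1.1624  0.1582] [ 429.3 -401.6  185.9] [0.006 0.964 0.267 0.003]
```

Emit:
jog_arm:
  steps:
    - [1, -0.5, 0, 0, 3, 0, -1]
    - [3, -1.3, 0, 0, 6, 0, -1]
    - [6, -2.5, 0, 0, 9, 0, -1]
    - [9, -3.8, 0, 0, 12, 0, -1]
    - [12, -5, 0, 0, 15, 0, -1]
    - [14, -5.8, 0, 0, 15, 0, -1]
    - [15.5, -6.4, 0, 0, 15, 0, -1]
    - [16.6, -6.8, 0, 0, 15, 0, -1]
    - [17.1, -7, 0, 0, 15, 0, -1]
    - [17.1, -7, 0, 0, 15, 0, -1]

```text
t: 8.35
tool_pos: [537.2, -250.0, 176.4]
tool_rot: [-0.035, 0.955, 0.265, 0.126]
contact_force: [0.4, 0.5, -0.1]
width: 85.1
finger_force: 0.0
```

```bash
python3 - <<'E'
from h import *
plan([540,-253,170],down(-59))
c=camera('wrist');save('w3',c);np.save('w3.npy',c,allow_pickle=True)
P=cloud(c);p=P.reshape(-1,3)
b=p[(p[:,2]>94)&(p[:,2]<106)&(np.hypot(p[:,0]-517,p[:,1]+268)<75)]
print('can',len(b),cv2.minAreaRect(b[:,:2].astype(np.float32)))
c=camera('top');P=cloud(c);p=P.reshape(-1,3)
b=p[(p[:,2]>15)&(p[:,2]<60)&(np.hypot(p[:,0]-425,p[:,1]+400)<70)]
print('lid',np.percentile(b[:,2],[5,50,95]),cv2.minAreaRect(b[:,:2].astype(np.float32)))
E
```

```text
t 8.35 pos [ 537.2 -250.   176.4] q [-0.67  0.16  1.85  0.28  1.05  0.23] F [ 0.4  0.5 -0.1] w 85.1 ff 0.0
shift cm [-0.09  0.4   0.64] turn [  0.  -15.    0.1]
can 2551 ((518.3109741210938, -270.1078186035156), (97.15003967285156, 62.281700134277344), 30.85780143737793)
lid [19.85715664 25.24126404 44.02544265] ((434.8620300292969, -372.5778503417969), (62.64434814453125, 26.62063980102539), 31.034679412841797)
```

View pics/w3.png

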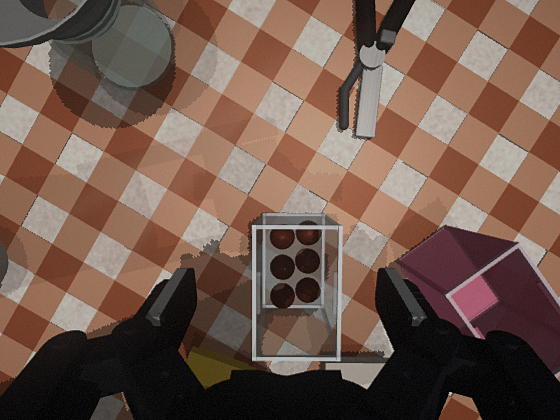

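The wrist view shows the open canister with rim corners (252,226) to (340,360) and six conkers on its floor. The fingers straddle it.

```bash
python3 - <<'E'
from h import *
plan([542,-256,150],down(-59.1))
plan([542,-256,78],down(-59.1))
E
```

```text
t 8.45 pos [ 536.8 -250.7  176.3] q [-0.67  0.16  1.85  0.28  1.05  0.23] F [ 0.3 -0.1  0.1] w 85.7 ff 0.0
shift cm [-0.51  0.72  2.58] turn [  0.  -15.    0.1]
t 8.45 pos [ 536.8 -250.7  176.3] q [-0.67  0.16  1.85  0.28  1.05  0.23] F [ 0.3 -0.1  0.1] w 85.7 ff 0.0
shift cm [-2.37  0.72  9.54] turn [  0.  -15.    0.1]
```

Emit:
jog_arm:
  steps:
    - [-0.2, 0.3, 0.5, 0, -6, 0, -1]
    - [-0.4, 0.6, 1.5, 0, -12, 0, -1]
    - [-0.5, 0.7, 2.5, 0, -15, 0, -1]
    - [-0.5, 0.7, 2.6, 0, -15, 0, -1]
    - [-0.8, 0.7, 3.6, 0, -15, 0, -1]
    - [-1.2, 0.7, 5.2, 0, -15, 0, -1]
    - [-1.7, 0.7, 7, 0, -15, 0, -1]
    - [-2.1, 0.7, 8.5, 0, -15, 0, -1]
    - [-2.3, 0.7, 9.3, 0, -15, 0, -1]
    - [-2.4, 0.7, 9.5, 0, -15, 0, -1]

```text
t: 9.45
tool_pos: [540.3, -255.1, 76.4]
tool_rot: [-0.001, 0.964, 0.267, -0.001]
contact_force: [0.1, -0.2, 0.2]
width: 85.5
finger_force: 0.0
```

```bash
python3 - <<'E'
from h import *
plan([542,-256,78],down(-59.1))
E
```

```text
t 9.45 pos [ 540.3 -255.1   76.4] q [-0.56  0.37  1.79  0.    0.99  0.47] F [ 0.1 -0.2  0.2] w 85.5 ff 0.0
shift cm [ 0.09  0.17 -0.16] turn [-0.2  0.1  0.1]
```

Close and lift.

Emit:
jog_arm:
  steps:
    - [0, 0.1, 0, 0, 0, 0, -0.5]
    - [0, 0.1, 0, 0, 0, 0, 0]
    - [0, 0.1, 0, 0, 0, 0, 1]
    - [0, 0.1, 0, 0, 0, 0, 1]
    - [0, 0.1, 0, 0, 0, 0, 1]
    - [0, 0.1, 0, 0, 0, 0, 1]
    - [0, 0.1, -0.3, 0, 0, 0, 1]
    - [0, 0.1, -1, 0, 0, 0, 1]
    - [0, 0.1, -2.5, 0, 0, 0, 1]
    - [0, 0.1, -4.5, 0, 0, 0, 1]
  squeeze: 60

```text
t: 10.45
tool_pos: [541.0, -255.6, 122.8]
tool_rot: [-0.001, 0.964, 0.267, -0.001]
contact_force: [0.7, 0.2, -2.4]
width: 61.7
finger_force: 65.8
```

```bash
python3 - <<'E'
from h import *
plan([618,60,290],down(-3))
c=camera('scene');save('s4',c)
c=camera('wrist');P=cloud(c);p=P.reshape(-1,3);s=status.state();z=s['tool_pos'][2]
b=p[(p[:,2]>z+10)&(p[:,2]<z+32)&(np.hypot(p[:,0]-517,p[:,1]+268)<75)]
print('can',z,len(b),np.percentile(b[:,2],[5,50,95]),cv2.minAreaRect(b[:,:2].astype(np.float32)))
E
```

```text
t 10.45 pos [ 541.  -255.6  122.8] q [-0.56  0.3   1.77 -0.    1.07  0.47] F [ 0.7  0.2 -2.4] w 61.7 ff 65.8
shift cm [ 22.83 -23.14 -16.68] turn [ -0.2  -0.  -56. ]
can 127.36415984446936 8677 [138.75216663 147.48275306 158.07466227] ((538.9132080078125, -257.5463562011719), (53.37473678588867, 121.10797119140625), 28.998933792114258)
```

View pics/s4.png

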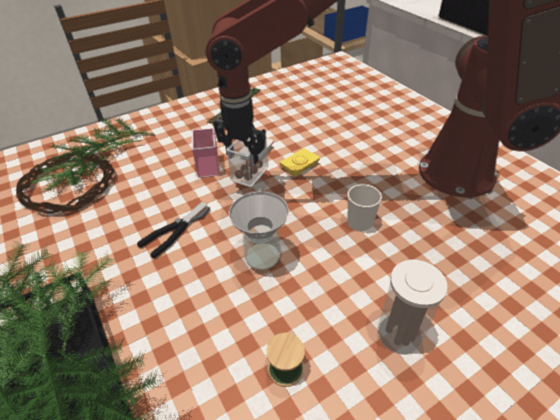

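The canister is clear of the table in the jaws near (243,160), and everything else is undisturbed. The way to the funnel at (258,220) is open.

Emit:
jog_arm:
  steps:
    - [0, 0, -1.2, 0, 0, 0, 1]
    - [0, 0, -3.5, 0, 0, -2, 1]
    - [0, 0, -6.5, 0, 0, -6, 1]
    - [0.4, -0.4, -9.5, 0, 0, -10, 1]
    - [1, -1, -12, 0, 0, -15, 1]
    - [2, -2, -14, 0, 0, -20, 1]
    - [3.5, -3.5, -15.5, 0, 0, -26, 1]
    - [5.5, -5.5, -16.3, 0, 0, -32, 1]
    - [8, -8, -16.5, 0, 0, -38, 1]
    - [10.5, -10.6, -16.5, 0, 0, -44, 1]

```text
t: 11.55
tool_pos: [577.5, -110.4, 288.8]
tool_rot: [-0.0, 0.792, 0.61, 0.0]
contact_force: [1.3, 0.4, -2.6]
width: 61.5
finger_force: 66.2
```

```bash
python3 - <<'E'
from h import *
plan([618,60,290],down(0))
E
```

```text
t 11.55 pos [ 577.5 -110.4  288.8] q [-0.31  0.11  1.67  0.    1.36 -0.05] F [ 1.3  0.4 -2.6] w 61.5 ff 66.2
shift cm [17.51 -0.45 -0.11] turn [  0.   -0.  -14.8]
```

Emit:
jog_arm:
  steps:
    - [2.5, -0.1, 0, 0, 0, -4, 1]
    - [5, -0.1, 0, 0, 0, -8, 1]
    - [7.5, -0.2, 0, 0, 0, -12, 1]
    - [10, -0.3, 0, 0, 0, -14.8, 1]
    - [12, -0.4, 0, 0, 0, -14.8, 1]
    - [14, -0.4, 0, 0, 0, -14.8, 1]
    - [15.5, -0.4, 0, 0, 0, -14.8, 1]
    - [16.7, -0.4, 0, 0, 0, -14.8, 1]
    - [17.5, -0.4, 0, 0, 0, -14.8, 1]
    - [17.5, -0.4, 0, 0, 0, -14.8, 1]

```text
t: 12.55
tool_pos: [619.1, 59.3, 288.2]
tool_rot: [-0.0, 0.708, 0.706, -0.0]
contact_force: [-0.4, -0.2, -3.3]
width: 61.7
finger_force: 66.1
```

Emit:
jog_arm:
  steps:
    - [0, 0, 0, 0, 4, 0, 1]
    - [0, 0, 0, 0, 9, 0, 1]
    - [0, 0, 0, 0, 15, 0, 1]
    - [0, 0, 0, 0, 21, 0, 1]
    - [0, 0, 0, 0, 28, 0, 1]
    - [0, 0, 0, 0, 35, 0, 1]
    - [0, 0, 0, 0, 42, 0, 1]
    - [0, 0, 0, 0, 49, 0, 1]
    - [0, 0, 0, 0, 56, 0, 1]
    - [0, 0, 0, 0, 60, 0, 1]

```text
t: 13.55
tool_pos: [618.8, 56.2, 286.5]
tool_rot: [-0.353, 0.615, 0.61, 0.354]
contact_force: [0.7, -0.4, -3.4]
width: 61.1
finger_force: 66.3
```

```bash
python3 - <<'E'
from h import *
def tilt(th):
    a=np.radians(th);return rot([0,np.sin(a),-np.cos(a)],[1,0,0])
plan([618,49,245],tilt(60))
for th in (60,75,88):
    a=np.radians(th);y=-8+76*np.cos(a)+22*np.sin(a);z=172+76*np.sin(a)-22*np.cos(a);print(th,y,z);plan([618,y,z],tilt(th))
c=camera('wrist');save('w5',c)
c=camera('scene');save('s5',c)
E
```

```text
t 13.55 pos [618.8  56.2 286.5] q [-0.4   0.37  1.64  0.93  1.67 -0.57] F [ 0.7 -0.4 -3.4] w 61.1 ff 66.3
shift cm [-3.95 -0.06  1.45] turn [ 0.2  0.  -0.3]
60 49.05255888325766 226.81793068761732
t 13.55 pos [618.8  56.2 286.5] q [-0.4   0.37  1.64  0.93  1.67 -0.57] F [ 0.7 -0.4 -3.4] w 61.1 ff 66.3
shift cm [-5.52 -0.06  2.37] turn [ 0.2  0.  -0.3]
75 32.920615606151074 239.71634380571373
t 13.55 pos [618.8  56.2 286.5] q [-0.4   0.37  1.64  0.93  1.67 -0.57] F [ 0.7 -0.4 -3.4] w 61.1 ff 66.3
shift cm [-5.21 -0.05  0.32] turn [ 0.3 15.  -0.2]
88 16.63895994381019 247.18591392599623
t 13.55 pos [618.8  56.2 286.5] q [-0.4   0.37  1.64  0.93  1.67 -0.57] F [ 0.7 -0.4 -3.4] w 61.1 ff 66.3
shift cm [-5.38 -0.04 -1.46] turn [ 0.3 28.  -0.2]
```

View pics/s5.png

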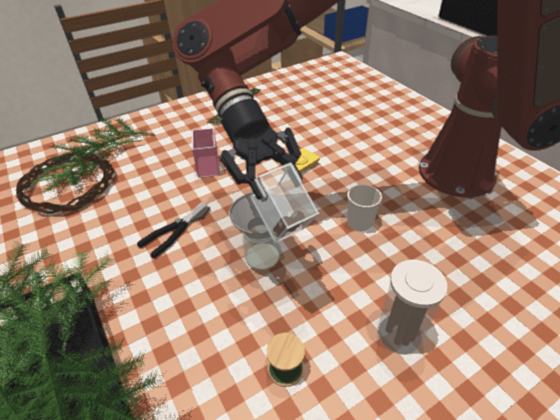

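The scene shows the tilted canister at (285,200) next to the funnel. I can't make out the conkers, so I'll check the wrist view.

View pics/w5.png

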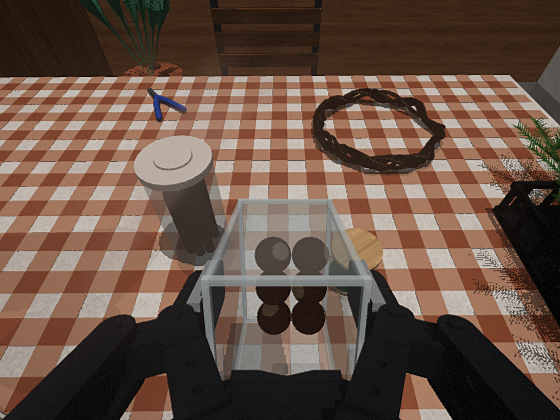

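All six conkers are still inside, at (255–325, 240–330). I'll tilt on to 88° while bringing the lip over the funnel.

Emit:
jog_arm:
  steps:
    - [-0.3, 0, -0.3, 0, 4, 0, 1]
    - [-0.8, 0, -0.6, 0, 8, 0, 1]
    - [-1.5, 0, -1, 0, 12, 0, 1]
    - [-2.2, 0, -1.2, 0, 16, 0, 1]
    - [-3, 0, -1.4, 0, 19, 0, 1]
    - [-3.7, 0, -1.4, 0, 22, 0, 1]
    - [-4.4, 0, -1.4, 0, 24, 0, 1]
    - [-5, 0, -1.4, 0, 26, 0, 1]
    - [-5.3, 0, -1.4, 0, 28, 0, 1]
    - [-5.3, 0, -1.4, 0, 28, 0, 1]

```text
t: 14.65
tool_pos: [618.6, 20.1, 248.0]
tool_rot: [-0.491, 0.51, 0.507, 0.492]
contact_force: [-0.6, 0.3, -3.8]
width: 61.5
finger_force: 66.4
```

```bash
python3 - <<'E'
from h import *
def tilt(th):
    a=np.radians(th);return rot([0,np.sin(a),-np.cos(a)],[1,0,0])
for th in (95,100,106,112,118,125):
    a=np.radians(th);y=-8+76*np.cos(a)+22*np.sin(a);z=169+76*np.sin(a)-22*np.cos(a);print(th,y,z);plan([618,y,z],tilt(th))
c=camera('scene');i=c['img'][100:300,180:360];cv2.imwrite('pics/s6.png',cv2.resize(i,None,fx=3,fy=3)[:,:,::-1])
E
```

```text
95 7.292446909196375 246.62822339542114
t 14.65 pos [618.6  20.1 248. ] q [-0.51  0.65  1.61  1.21  1.93 -0.76] F [-0.6  0.3 -3.8] w 61.5 ff 66.4
shift cm [-0.18 -0.06 -1.28] turn [ 0.2  7.  -0.1]
100 0.46850906358187316 247.66564913760027
t 14.65 pos [618.6  20.1 248. ] q [-0.51  0.65  1.61  1.21  1.93 -0.76] F [-0.6  0.3 -3.8] w 61.5 ff 66.4
shift cm [-0.1  -0.06 -1.96] turn [ 0.2 12.  -0.1]
106 -7.800681731448911 248.11991071928622
t 14.65 pos [618.6  20.1 248. ] q [-0.51  0.65  1.61  1.21  1.93 -0.76] F [-0.6  0.3 -3.8] w 61.5 ff 66.4
shift cm [-0.09 -0.05 -2.79] turn [ 0.2 18.  -0.1]
112 -16.072056299139994 247.70731800222592
t 14.65 pos [618.6  20.1 248. ] q [-0.51  0.65  1.61  1.21  1.93 -0.76] F [-0.6  0.3 -3.8] w 61.5 ff 66.4
shift cm [-0.16 -0.05 -3.61] turn [ 0.2 24.  -0.1]
118 -24.254991728831317 246.43239143856803
t 14.65 pos [618.6  20.1 248. ] q [-0.51  0.65  1.61  1.21  1.93 -0.76] F [-0.6  0.3 -3.8] w 61.5 ff 66.4
shift cm [-0.31 -0.05 -4.43] turn [ 0.2 30.  -0.1]
125 -33.570464188321694 243.87423696568638
t 14.65 pos [618.6  20.1 248. ] q [-0.51  0.65  1.61  1.21  1.93 -0.76] F [-0.6  0.3 -3.8] w 61.5 ff 66.4
shift cm [-0.6  -0.04 -5.35] turn [ 0.2 37.  -0.1]
```

View pics/s6.png

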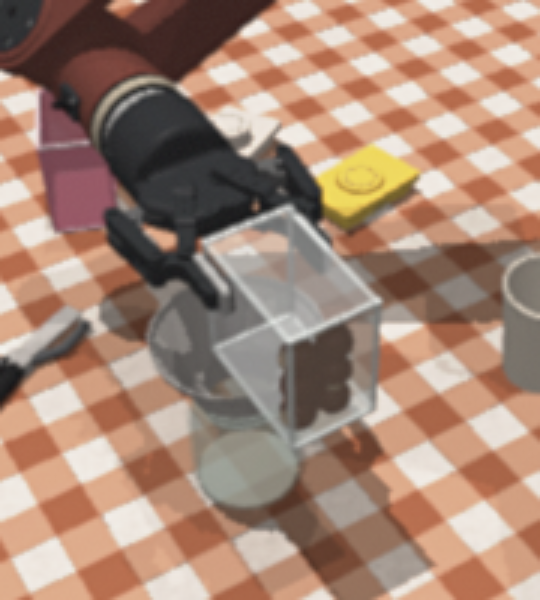

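The six conkers sit stacked against the canister floor at (320,380) in the crop, and the lip is over the funnel at about (225,350). I'll tilt slowly past level.

Emit:
jog_arm:
  steps:
    - [0, 0, -0.3, 0, 1, 0, 1]
    - [-0.1, 0, -0.6, 0, 2.5, 0, 1]
    - [-0.1, 0, -0.9, 0, 4, 0, 1]
    - [-0.1, 0, -1.1, 0, 5.5, 0, 1]
    - [-0.1, 0, -1.3, 0, 7, 0, 1]
    - [-0.1, 0, -1.4, 0, 8, 0, 1]
    - [-0.1, 0, -1.55, 0, 9, 0, 1]
    - [-0.1, 0, -1.7, 0, 10, 0, 1]
    - [-0.1, 0, -1.8, 0, 11, 0, 1]
    - [-0.1, 0, -1.95, 0, 12, 0, 1]

```text
t: 15.7
tool_pos: [618.9, 0.4, 249.3]
tool_rot: [-0.541, 0.455, 0.453, 0.543]
contact_force: [0.9, -0.6, -2.3]
width: 60.9
finger_force: 66.4
```

Emit:
jog_arm:
  steps:
    - [0, 0, -0.15, 0, 1, 0, 1]
    - [0, 0, -0.3, 0, 2, 0, 1]
    - [0, 0, -0.45, 0, 3, 0, 1]
    - [0, 0, -0.6, 0, 4, 0, 1]
    - [0, 0, -0.7, 0, 5, 0, 1]
    - [0, 0, -0.85, 0, 6, 0, 1]
    - [0, 0, -1.0, 0, 7, 0, 1]
    - [0, 0, -1.1, 0, 8, 0, 1]
    - [0, 0, -1.3, 0, 9, 0, 1]
    - [0, 0, -1.4, 0, 10, 0, 1]

```text
t: 16.7
tool_pos: [618.8, -13.5, 246.7]
tool_rot: [-0.578, 0.406, 0.404, 0.581]
contact_force: [-1.0, 0.1, -2.7]
width: 61.3
finger_force: 66.5
```

```bash
python3 - <<'E'
from h import *
def tilt(th):
    a=np.radians(th);return rot([0,np.sin(a),-np.cos(a)],[1,0,0])
plan([618,-16,248],tilt(112))
c=camera('scene');i=c['img'][100:300,180:360];cv2.imwrite('pics/s7.png',cv2.resize(i,None,fx=3,fy=3)[:,:,::-1])
E
```

```text
t 16.7 pos [618.8 -13.5 246.7] q [-0.53  0.84  1.55  1.44  2.18 -0.76] F [-1.   0.1 -2.7] w 61.3 ff 66.5
shift cm [ 0.21 -0.08 -0.19] turn [0.2 1.9 0.1]
```

View pics/s7.png

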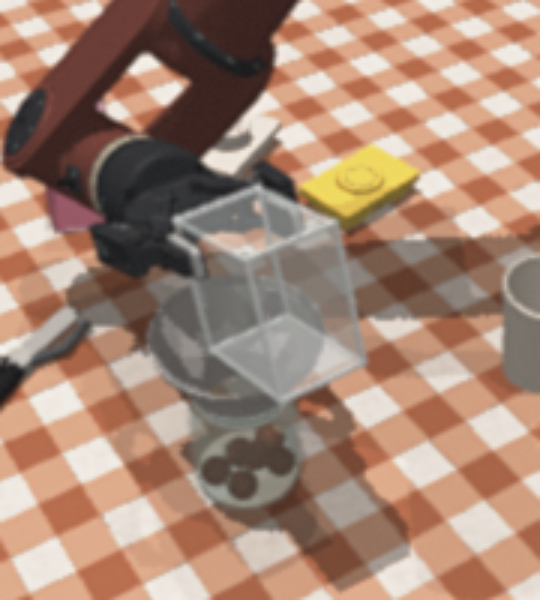

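The picture shows all six conkers in the jar (around (250,460)), with the canister empty and the funnel seated. I'll back out and stand the canister up at its old place.

Emit:
jog_arm:
  steps:
    - [0.9, 0, 0.5, 0, 0, 0, 1]
    - [2, 0, 1.4, 0, -3, 0, 1]
    - [3, 0, 2.6, 0, -9, 0, 1]
    - [3.4, 0, 4, 0, -16, 0, 1]
    - [3.2, 0, 5.3, 0, -24, 0, 1]
    - [2.7, 0, 6.5, 0, -32, 0, 1]
    - [2.2, 0, 7.5, 0, -40, 0, 1]
    - [1.8, 0, 8.2, 0, -48, 0, 1]
    - [1.5, 0, 8.4, 0, -56, 0, 1]
    - [1.5, 0, 8.4, 0, -64, 0, 1]

```text
t: 17.75
tool_pos: [618.4, 60.9, 290.8]
tool_rot: [-0.274, 0.653, 0.651, 0.275]
contact_force: [-0.3, 0.4, -3.0]
width: 61.1
finger_force: 66.2
```

```bash
python3 - <<'E'
from h import *
plan([618,60,295],down(0))
E
```

```text
t 17.75 pos [618.4  60.9 290.8] q [-0.34  0.28  1.63  0.74  1.56 -0.47] F [-0.3  0.4 -3. ] w 61.1 ff 66.2
shift cm [ 0.24 -0.04 -0.35] turn [  0.1 -45.7  -0.2]
```

Emit:
jog_arm:
  steps:
    - [0, 0, 0, 0, -6, 0, 1]
    - [0.1, 0, -0.1, 0, -13, 0, 1]
    - [0.2, 0, -0.3, 0, -20, 0, 1]
    - [0.2, 0, -0.3, 0, -27, 0, 1]
    - [0.2, 0, -0.3, 0, -34, 0, 1]
    - [0.2, 0, -0.3, 0, -39, 0, 1]
    - [0.2, 0, -0.3, 0, -43, 0, 1]
    - [0.2, 0, -0.3, 0, -45.7, 0, 1]
    - [0.2, 0, -0.3, 0, -45.7, 0, 1]
    - [0.2, 0, -0.3, 0, -45.7, 0, 1]

```text
t: 18.75
tool_pos: [618.3, 60.5, 293.3]
tool_rot: [-0.003, 0.708, 0.706, 0.002]
contact_force: [-0.2, -0.3, -2.1]
width: 61.7
finger_force: 66.2
```

```bash
python3 - <<'E'
from h import *
plan([542,-256,290],down(-59.1))
E
```

```text
t 18.75 pos [618.3  60.5 293.3] q [-0.02  0.18  1.58  0.01  1.38 -0.02] F [-0.2 -0.3 -2.1] w 61.7 ff 66.2
shift cm [-31.68  -7.52   0.1 ] turn [-0.3 -0.4 58.9]
```

Emit:
jog_arm:
  steps:
    - [-1, -0.2, 0, 0, 0, 2, 1]
    - [-3.5, -0.8, 0, 0, 0, 8, 1]
    - [-7, -1.7, 0, 0, 0, 15, 1]
    - [-11, -2.6, 0, 0, 0, 23, 1]
    - [-15.5, -3.7, 0, 0, 0, 31, 1]
    - [-20, -4.7, 0, 0, 0, 39, 1]
    - [-24, -5.7, 0, 0, 0, 47, 1]
    - [-28, -6.6, 0, 0, 0, 53, 1]
    - [-30.5, -7.2, 0, 0, 0, 58, 1]
    - [-31.7, -7.5, 0.1, -0.3, -0.4, 59, 1]

```text
t: 19.75
tool_pos: [541.3, -260.8, 290.5]
tool_rot: [0.002, 0.965, 0.262, -0.0]
contact_force: [-0.3, -0.4, -3.1]
width: 61.4
finger_force: 66.2
```

Emit:
jog_arm:
  steps:
    - [0, 0, 1, 0, 0, 0, 1]
    - [0, 0, 3, 0, 0, 0, 1]
    - [0, 0, 6, 0, 0, 0, 1]
    - [0, 0, 9.5, 0, 0, 0, 1]
    - [0, 0, 13, 0, 0, 0, 1]
    - [0, 0, 16, 0, 0, 0, 1]
    - [0, 0, 18.5, 0, 0, 0, 1]
    - [0, 0, 20, 0, 0, 0, 1]
    - [0, 0, 20.6, 0, 0, 0, 1]
    - [0, 0, 20.6, 0, 0, 0, 1]

```text
t: 20.75
tool_pos: [543.0, -256.7, 83.7]
tool_rot: [0.001, 0.964, 0.266, -0.0]
contact_force: [-0.5, -0.2, -2.1]
width: 61.2
finger_force: 66.2
```

```bash
python3 - <<'E'
from h import *
plan([542,-256,76.5],down(-59.1))
print(status.state()['tool_pos'])
c=camera('wrist');P=cloud(c);p=P.reshape(-1,3)
c=camera('top');P=cloud(c);save('t8',c)
E
```

```text
t 20.75 pos [ 543.  -256.7   83.7] q [-0.56  0.36  1.78 -0.    1.    0.48] F [-0.5 -0.2 -2.1] w 61.2 ff 66.2
shift cm [-0.05 -0.11  0.72] turn [ 0.1  0.1 -0.1]
[ 543.02906504 -256.7014189    83.71758555]
```

Emit:
jog_arm:
  steps:
    - [0, 0, 0.1, 0, 0, 0, 1]
    - [0, 0, 0.2, 0, 0, 0, 1]
    - [0, 0, 0.3, 0, 0, 0, 1]
    - [0, 0, 0.4, 0, 0, 0, 1]
    - [0, 0, 0.45, 0, 0, 0, 1]
    - [0, 0, 0.5, 0, 0, 0, 1]
    - [0, 0, 0.55, 0, 0, 0, 1]
    - [0, 0, 0.6, 0, 0, 0, 1]
    - [0, 0, 0.6, 0, 0, 0, 1]
    - [0, 0, 0.6, 0, 0, 0, 1]

```text
t: 21.85
tool_pos: [543.2, -257.6, 79.2]
tool_rot: [0.001, 0.964, 0.266, -0.0]
contact_force: [-3.8, 2.3, 5.6]
width: 61.3
finger_force: 66.8
```

Emit:
jog_arm:
  steps:
    - [0, 0, 0, 0, 0, 0, 0]
    - [0, 0, 0, 0, 0, 0, -0.4]
    - [0, 0, 0, 0, 0, 0, -1]
    - [0, 0, 0, 0, 0, 0, -1]
    - [0, 0, 0, 0, 0, 0, -1]
    - [0, 0, 0, 0, 0, 0, -1]
    - [0, 0, -1, 0, 0, 0, -1]
    - [0, 0, -3, 0, 0, 0, -1]
    - [0, 0, -6, 0, 0, 0, -1]
    - [0, 0, -9, 0, 0, 0, -1]

```text
t: 22.85
tool_pos: [542.8, -257.2, 169.5]
tool_rot: [0.001, 0.964, 0.266, -0.0]
contact_force: [-0.6, -0.9, 1.0]
width: 85.4
finger_force: 0.0
```

Emit:
jog_arm:
  steps:
    - [0, 0, -3, 0, 0, 0, -1]
    - [0, 0, -6, 0, 0, 0, -1]
    - [0, 0, -10, 0, 0, 0, -1]
    - [-3, 0, -12, 0, 0, 0, -1]
    - [-7, 0, -13, 0, 0, 0, -1]
    - [-11, 0, -13, 0, 0, 0, -1]
    - [-15, 0, -13, 0, 0, 0, -1]
    - [-19, 0, -13, 0, 0, 0, -1]
    - [-22, 0, -13, 0, 0, 0, -1]
    - [-22, 0, -13, 0, 0, 0, -1]

```text
t: 23.85
tool_pos: [351.3, -371.2, 299.4]
tool_rot: [0.002, 0.965, 0.263, -0.0]
contact_force: [1.0, 0.3, -0.2]
width: 85.3
finger_force: 0.0
```

```bash
python3 - <<'E'
from h import *
s=status.state();print(s['tool_pos'],s['contact_force'])
c=camera('scene');i=c['img'][90:300,140:420];cv2.imwrite('pics/s9.png',cv2.resize(i,None,fx=2.8,fy=2.8)[:,:,::-1])
c=camera('top');P=cloud(c);p=P.reshape(-1,3)
for n,x,y,R0,zl,zh in [('lid',425,-400,75,15,60),('can',518,-268,75,90,110),('rim',618,-33,75,138,165),('cup',355,2,50,60,150)]:
    b=p[(p[:,2]>zl)&(p[:,2]<zh)&(np.hypot(p[:,0]-x,p[:,1]-y)<R0)]
    print(n,len(b),np.percentile(b[:,2],[5,50,95]),cv2.minAreaRect(b[:,:2].astype(np.float32)))
E
```

```text
[ 351.32070816 -371.24536724  299.37682066] [ 0.9607015   0.34474187 -0.17264277]
lid 1163 [20.37364773 25.61364552 44.46453121] ((429.3018493652344, -400.3082580566406), (100.63502502441406, 68.31777954101562), 30.940763473510742)
can 258 [ 91.47594092  99.7315523  103.54337786] ((520.486572265625, -273.03680419921875), (96.49573516845703, 63.800315856933594), 30.50945281982422)
rim 615 [138.49329652 143.05528682 151.38346123] ((617.4550170898438, -32.8294563293457), (120.62271881103516, 121.09938049316406), 0.5952141880989075)
cup 292 [62.20677144 87.66806719 95.06568526] ((354.80780029296875, 1.7386054992675781), (77.41880798339844, 77.40373992919922), 46.08512496948242)
```

View pics/s9.png

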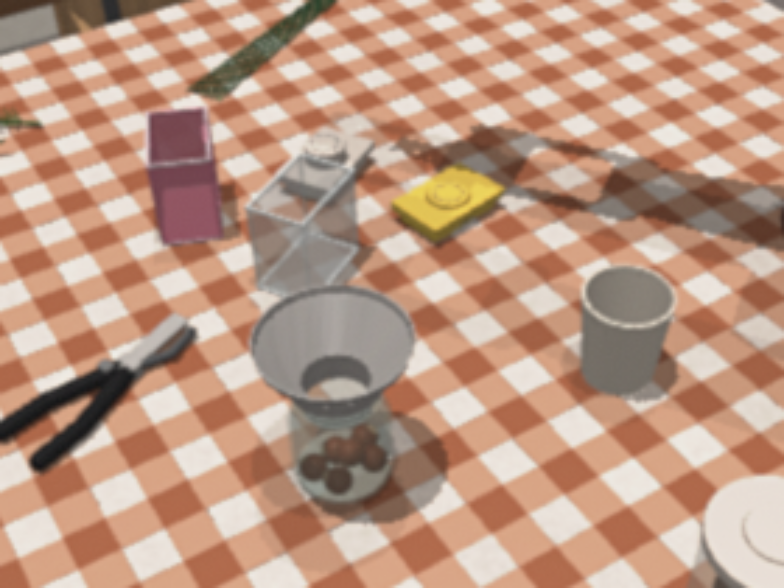

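The picture shows the conkers in the jar (340,455), the funnel seated, the empty canister standing at (305,225) and the lid flat with its button up at (330,150). The bystanders are untouched.

```bash
python3 -c "
from rig import r
print(r.hand_in())"
```

```text
the job is handed in; nothing more can be done
None
```

I handed the job in at about 24 s. The lid lies flat on the table with its button up, all six conkers are in the jar with the funnel in its neck, the empty canister stands upright again, and the bystanders look untouched in the last pictures.

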